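Sort look-alike bar stock by heft and crib the brass

ROBOT

A 6-joint arm with a two-finger parallel gripper is mounted at the origin on the work surface. World frame = base frame: x ahead of the robot, y to its left, z up, the work surface at z = 0. Lengths are in m, angles in rad, forces in N, time in s.
With the tool pointing down it reaches from about 0.25 to 0.775 m from the base axis. Payload 4 kg.
Tool frame: the origin (TCP) lies midway between the tips of the shut fingers; the grasp point (between the pads) lies 19 mm behind it; z points along the fingers, y is the direction in which the jaws open and shut (so a half turn about z gives the same grasp; the last joint's range is limited). The gripper opens to 94 mm and grips with 3 to 60 N. Pads are 16 mm wide; open, the fingers measure 119 mm over their backs; the gripper's body (75 mm by 177 mm) begins 78 mm behind the grasp point.
Start: joints at [1.235, 0.087, 1.371, -0, 1.684, -0.103], TCP at [0.127, 0.535, 0.206] pointing down, gripper open.
Joint ranges: [-3.1, 3.1], [-0.76, 2.03], [0.27, 2.55], [-1.08, 4.22], [0.17, 2.65], [-2.57, 2.57]. Speed limits (rad/s): [2.79, 2.79, 3.14, 3.14, 3.14, 3.14].

INTERFACE

Orientations are given as [roll, pitch, yaw] about the fixed x, y, z axes, in that order (R = Rz(yaw) Ry(pitch) Rx(roll)).
In Python, from bench import robot gives the robot as it stands.
- The arm moves only by the tool servo_tool, never from a script. Its argument "rows" is a list of rows, each a list of 2 entries, a list of its own where there are three numbers: the shift along the tool's x, y, z normalised to -1 to 1, where 1 is 0.08 m, then the turn about the tool's z normalised to -1 to 1, where 1 is pi/2 rad. A call has 1 to 12 rows; each row is the pose to reach, as a shift and turn from the pose commanded when the call began, along the tool's axes at that moment; what a row does not reach only later rows make up. A row lasts 1/12 s, in which the tool goes at most 41.7 mm and 7.16 degrees, less where a joint would pass 70% of its speed; a pose out of reach is approached as far as the arm can. A call with a number of a shift or a turn outside -1 to 1 is refused whole. A call with a gripper value outside its range is refused whole. "grip" is the closure, from -1 (fully open) to 1 (shut), set as the call begins (left out, the last holds). The fingers move at their own pace and stop on an object; the grip force is fixed at half the most. Time passes only in rows, so rows that repeat a pose let the fingers close. It gives the time, the measured TCP pose, the force and the opening at its end, in the units of the state.
- robot.get_obs(): the state, without advancing time (a new reading comes with each control period).
- robot.snapshot(name): name is "scene" or "top"; returns a dict with "pixels" (420x560x3 uint8, red, green, blue), "camera_matrix" (3x3 intrinsics, pixels), "D" ([k1, k2, p1, p2, k3] as OpenCV has them; the pictures are not rectified), "world_from_camera" (4x4, takes a point from camera to world coordinates). Camera axes: x right, y down, z forward; pixel columns grow to the right and rows downward; lengths in m; the calibration is good to about 2 mm. A picture is of the moment at which its call begins. There is no depth.
- robot.close_job(): hands the job in, once; it reports no verdict.
The state is a dict: "time": time; "joint_positions": joint angles; "qvel": joint speeds; "joint_torque": joint torques, N m; "tool_pos": TCP position; "ee_rot": TCP orientation; "wrist_force": force on the tool from outside, world axes, zero at the start; "wrist_torque": the same for the moment, N m; "width": finger opening in m.
Only numpy, scipy, OpenCV 4.12 (cv2) and the standard library are available. Lean on these libraries where they do the work, as an engineer would, in place of code of your own. Each camera call takes 0.05 s, during which the arm holds its last target.

TASK

The five gold-coloured bars in the tray look the same, but two are solid brass and three are light gold-anodised aluminium: feel their weight and lay the two brass ones crosswise on the pair of bars on the board, centred over it and as far apart as that pair, so that the crib is square. Leave the three aluminium bars lying flat in the tray. Do not drop a bar, and do not shift the pliers, the jar or the two bars already on the board.

Things in the scene. Friction and masses are not known exactly. Their poses are not given: they have to be found in the camera images.
- bar_a_centre (a point): gold-coloured metal bar 110 x 22 x 14 mm lying flat in the tray, one of five that look the same (bar_a to bar_e): two are solid brass, 250 to 310 g, three are gold-anodised aluminium, 80 to 100 g; which is which changes from start to start. Grasp across its 22 mm width. Point: its centre, 7 mm above its underside; x along its length, y across, z up when as started (either face may be up)
- bar_b_centre (a point): gold-coloured metal bar 110 x 22 x 14 mm lying flat in the tray, one of five that look the same (bar_a to bar_e): two are solid brass, 250 to 310 g, three are gold-anodised aluminium, 80 to 100 g; which is which changes from start to start. Grasp across its 22 mm width. Point: its centre, 7 mm above its underside; x along its length, y across, z up when as started (either face may be up)
- bar_c_centre (a point): gold-coloured metal bar 110 x 22 x 14 mm lying flat in the tray, one of five that look the same (bar_a to bar_e): two are solid brass, 250 to 310 g, three are gold-anodised aluminium, 80 to 100 g; which is which changes from start to start. Grasp across its 22 mm width. Point: its centre, 7 mm above its underside; x along its length, y across, z up when as started (either face may be up)
- bar_d_centre (a point): gold-coloured metal bar 110 x 22 x 14 mm lying flat in the tray, one of five that look the same (bar_a to bar_e): two are solid brass, 250 to 310 g, three are gold-anodised aluminium, 80 to 100 g; which is which changes from start to start. Grasp across its 22 mm width. Point: its centre, 7 mm above its underside; x along its length, y across, z up when as started (either face may be up)
- bar_e_centre (a point): gold-coloured metal bar 110 x 22 x 14 mm lying flat in the tray, one of five that look the same (bar_a to bar_e): two are solid brass, 250 to 310 g, three are gold-anodised aluminium, 80 to 100 g; which is which changes from start to start. Grasp across its 22 mm width. Point: its centre, 7 mm above its underside; x along its length, y across, z up when as started (either face may be up)
- base_1_centre (a point): solid brass bar 110 x 22 x 14 mm, loose, 285 g, lying on the board: one of the parallel pair that is the bottom layer of the crib. Point: its centre, 7 mm above the board's top and 7 mm below its own top; x along its length. base_2 lies beside it, 66 mm away in base_1's +y direction, so the crib's middle is 33 mm from this point along +y
- base_2_centre (a point): solid brass bar 110 x 22 x 14 mm, loose, 285 g, lying on the board: one of the parallel pair that is the bottom layer of the crib. Point: its centre, 7 mm above the board's top and 7 mm below its own top; x along its length. base_1 lies beside it, 66 mm away in the -y direction
- seat_1 (a point): where the centre of a bar of the second layer belongs (nothing to see there): level with the top layer, 14 mm above the bottom bars' centres, on the midline between them and 33 mm from the crib's middle towards base_1's +x. A bar there lies square to the bottom pair (along base_1's y) and rests on both
- seat_2 (a point): where the centre of a bar of the second layer belongs (nothing to see there): level with the top layer, 14 mm above the bottom bars' centres, on the midline between them and 33 mm from the crib's middle towards base_1's -x. A bar there lies square to the bottom pair (along base_1's y) and rests on both
- tray: fixed stainless tray 300 mm (its x) by 360 mm (its y), inside floor 3 mm above the bench, rim 20.5 mm high and 3 mm thick; origin at the centre of its underside. It may stand left or right of the robot's midline
- board: fixed plywood board 180 x 180 x 12 mm on the bench, on the other side from the tray; origin at the centre of its underside
- pliers: loose red-handled pliers lying in the tray's far part, 131 mm long along their own x (jaws to +x, handles to -x), 55 mm wide over the handles, 12 mm high; origin at the middle of the underside. Must not be shifted
- palette: fixed yellow flower-shaped paint palette in the tray, 110 mm in diameter, 12 mm high; origin at the centre of its underside
- paints: fixed strip of six little paint pots in the tray, 23 mm (its x) by 141 mm (its y), 25 mm high; origin at the centre of its underside
- jar: loose amber glass jar with a dark lid, 54 mm in diameter, 85 mm high, standing on the bench just in front of the board, on the robot's side; origin at the centre of its underside. Must not be shifted
There are look-alikes about, which are no part of the job. Leave any pink or white look-alike of the part that bears bar_c_centre alone.

How it is judged:
At the end, for the whole second after the job is handed in: The two brass bars lie across the bottom pair, square to it within 0.15 rad, each with its centre within 11 mm of its own one of the two seats; the three aluminium bars lie flat on the tray's floor (no bar there presses on it with over 1.8 N); all are at rest (((x of bar_a_centre in the frame of tray between -0.15 and 0.15 m and y of bar_a_centre in the frame of tray between -0.18 and 0.18 m and z of bar_a_centre in the frame of tray between 0.007 and 0.013 m and contact force between bar_a and tray below 1.8 N) or (distance between bar_a_centre and seat_1 below 0.011 m and angle between the x axis of bar_a_centre and the y axis of base_1_centre, either way round below 0.15 rad) or (distance between bar_a_centre and seat_2 below 0.011 m and angle between the x axis of bar_a_centre and the y axis of base_1_centre, either way round below 0.15 rad)) and ((x of bar_b_centre in the frame of tray between -0.15 and 0.15 m and y of bar_b_centre in the frame of tray between -0.18 and 0.18 m and z of bar_b_centre in the frame of tray between 0.007 and 0.013 m and contact force between bar_b and tray below 1.8 N) or (distance between bar_b_centre and seat_1 below 0.011 m and angle between the x axis of bar_b_centre and the y axis of base_1_centre, either way round below 0.15 rad) or (distance between bar_b_centre and seat_2 below 0.011 m and angle between the x axis of bar_b_centre and the y axis of base_1_centre, either way round below 0.15 rad)) and ((x of bar_c_centre in the frame of tray between -0.15 and 0.15 m and y of bar_c_centre in the frame of tray between -0.18 and 0.18 m and z of bar_c_centre in the frame of tray between 0.007 and 0.013 m and contact force between bar_c and tray below 1.8 N) or (distance between bar_c_centre and seat_1 below 0.011 m and angle between the x axis of bar_c_centre and the y axis of base_1_centre, either way round below 0.15 rad) or (distance between bar_c_centre and seat_2 below 0.011 m and angle between the x axis of bar_c_centre and the y axis of base_1_centre, either way round below 0.15 rad)) and ((x of bar_d_centre in the frame of tray between -0.15 and 0.15 m and y of bar_d_centre in the frame of tray between -0.18 and 0.18 m and z of bar_d_centre in the frame of tray between 0.007 and 0.013 m and contact force between bar_d and tray below 1.8 N) or (distance between bar_d_centre and seat_1 below 0.011 m and angle between the x axis of bar_d_centre and the y axis of base_1_centre, either way round below 0.15 rad) or (distance between bar_d_centre and seat_2 below 0.011 m and angle between the x axis of bar_d_centre and the y axis of base_1_centre, either way round below 0.15 rad)) and ((x of bar_e_centre in the frame of tray between -0.15 and 0.15 m and y of bar_e_centre in the frame of tray between -0.18 and 0.18 m and z of bar_e_centre in the frame of tray between 0.007 and 0.013 m and contact force between bar_e and tray below 1.8 N) or (distance between bar_e_centre and seat_1 below 0.011 m and angle between the x axis of bar_e_centre and the y axis of base_1_centre, either way round below 0.15 rad) or (distance between bar_e_centre and seat_2 below 0.011 m and angle between the x axis of bar_e_centre and the y axis of base_1_centre, either way round below 0.15 rad)) and ((distance between bar_a_centre and seat_1 below 0.011 m and angle between the x axis of bar_a_centre and the y axis of base_1_centre, either way round below 0.15 rad) or (distance between bar_b_centre and seat_1 below 0.011 m and angle between the x axis of bar_b_centre and the y axis of base_1_centre, either way round below 0.15 rad) or (distance between bar_c_centre and seat_1 below 0.011 m and angle between the x axis of bar_c_centre and the y axis of base_1_centre, either way round below 0.15 rad) or (distance between bar_d_centre and seat_1 below 0.011 m and angle between the x axis of bar_d_centre and the y axis of base_1_centre, either way round below 0.15 rad) or (distance between bar_e_centre and seat_1 below 0.011 m and angle between the x axis of bar_e_centre and the y axis of base_1_centre, either way round below 0.15 rad)) and ((distance between bar_a_centre and seat_2 below 0.011 m and angle between the x axis of bar_a_centre and the y axis of base_1_centre, either way round below 0.15 rad) or (distance between bar_b_centre and seat_2 below 0.011 m and angle between the x axis of bar_b_centre and the y axis of base_1_centre, either way round below 0.15 rad) or (distance between bar_c_centre and seat_2 below 0.011 m and angle between the x axis of bar_c_centre and the y axis of base_1_centre, either way round below 0.15 rad) or (distance between bar_d_centre and seat_2 below 0.011 m and angle between the x axis of bar_d_centre and the y axis of base_1_centre, either way round below 0.15 rad) or (distance between bar_e_centre and seat_2 below 0.011 m and angle between the x axis of bar_e_centre and the y axis of base_1_centre, either way round below 0.15 rad)) and linear speed of each of bar_a, bar_b, bar_c, bar_d, bar_e below 0.03 m/s); the robot touches nothing.
It fails at once if the pliers, the jar or a bar of the bottom layer is shifted by more than 12 mm (distance of any of pliers, jar, base_1_centre, base_2_centre from where it was at the start of the episode above 0.012 m).
It fails at once if a bar is dropped: it falls free of the fingers while its centre is more than 60 mm above the bench ((height (world z) of bar_a_centre above 0.06 m and linear speed of bar_a above 0.3 m/s and contact force between bar_a and the fingers below 0.01 N) or (height (world z) of bar_b_centre above 0.06 m and linear speed of bar_b above 0.3 m/s and contact force between bar_b and the fingers below 0.01 N) or (height (world z) of bar_c_centre above 0.06 m and linear speed of bar_c above 0.3 m/s and contact force between bar_c and the fingers below 0.01 N) or (height (world z) of bar_d_centre above 0.06 m and linear speed of bar_d above 0.3 m/s and contact force between bar_d and the fingers below 0.01 N) or (height (world z) of bar_e_centre above 0.06 m and linear speed of bar_e above 0.3 m/s and contact force between bar_e and the fingers below 0.01 N)).
It also fails if it takes over 72 s, if anything falls off the work surface, if the arm or the gripper's body presses on something with over 40 N, if the wrist force passes 120 N, or if a joint passes its speed limit or range.

## Working session

There is one attempt and no reset: what is moved stays moved. The work goes in short steps, Python scripts to look and compute and a tool call to move; the robot and the scene stay as the last step left them, time stands still between calls to the robot, and variables do not carry over. Pictures are saved under pics/ and viewed, and the job is handed in when it is done.

Besides the shell and the picture viewer there is one more tool, called after ">>>" by a JSON object that holds its "fn" and its "kwargs". servo_tool: Moves the arm, as the interface text tells. Its arguments: {"type":"object","properties":{"rows":{"type":"array"},"grip":{"type":"number"}},"required":["rows"]}

```bash
ls; mkdir -p pics; python3 - <<'E'
from bench import robot
import cv2,numpy as np
print(robot.get_obs())
for n in ["scene","top"]:
    s=robot.snapshot(n); cv2.imwrite(f"pics/{n}0.png",s["pixels"][:,:,::-1])
    print(n,s["camera_matrix"],s["D"],s["world_from_camera"])
    np.savez(f"{n}0.npz",**s)
E
```

```text
pics
{'time': 0.0, 'joint_positions': array([ 1.23492165e+00,  8.79642062e-02,  1.37223971e+00,  2.70688421e-05,
        1.68361317e+00, -1.03095435e-01]), 'qvel': array([ 0.00071024,  0.00125689, -0.00162944, -0.0002085 , -0.00033745,
        0.00068192]), 'joint_torque': array([-7.36386482e-05, -3.40181458e+01, -3.02424395e+01,  7.18065212e-02,
        3.31335270e-02, -1.59034566e-04]), 'tool_pos': array([0.12668596, 0.53464532, 0.20430654]), 'ee_rot': array([-3.13938280e+00, -2.55683057e-04,  2.90881614e+00]), 'wrist_force': array([-0.59984034, -0.12350638, -0.24040453]), 'wrist_torque': array([ 0.0186585 ,  0.02293729, -0.00299051]), 'width': 0.09420069680537208}
scene [[520.30062572   0.         286.65791224]
 [  0.         520.30062572 202.98349783]
 [  0.           0.           1.        ]] [-0.03084147  0.          0.          0.          0.        ] [[ 0.70746257  0.42092283 -0.56773294  1.32324256]
 [ 0.70655665 -0.44005964  0.55418879 -0.92272938]
 [-0.01656564 -0.79320331 -0.60873155  0.93582517]
 [ 0.          0.          0.          1.        ]]
top [[428.61528158   0.         280.41160632]
 [  0.         428.61528158 205.9582147 ]
 [  0.           0.           1.        ]] [0.03658628 0.         0.         0.         0.        ] [[ 0.01923789 -0.99041756  0.13675878  0.32977606]
 [-0.99977098 -0.0177737   0.01191953 -0.12120671]
 [-0.00937461 -0.13695677 -0.99053267  1.25998834]
 [ 0.          0.          0.          1.        ]]
```

View pics/scene0.png

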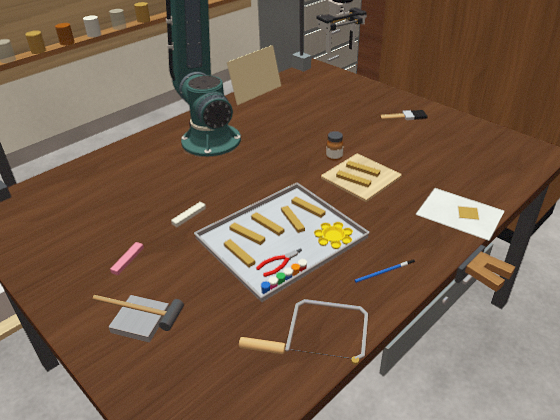

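View pics/top0.png

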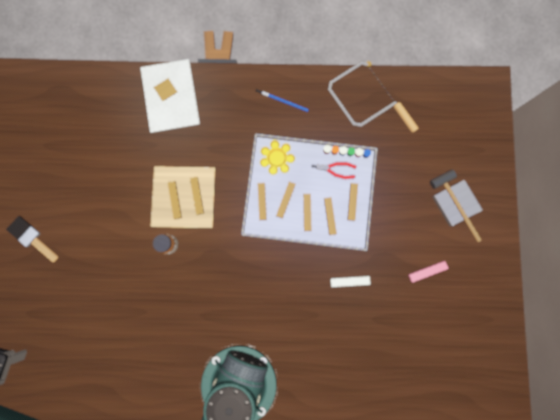

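```bash
python3 - <<'E'
import cv2,numpy as np
a=np.load("top0.npz")["pixels"][:,:,::-1]
cv2.imwrite("pics/topc.png",cv2.resize(a[130:260,140:390],None,fx=3.2,fy=3.2,interpolation=cv2.INTER_CUBIC))
a=np.load("scene0.npz")["pixels"][:,:,::-1]
cv2.imwrite("pics/scenec.png",cv2.resize(a[120:300,190:410],None,fx=3.3,fy=3.3,interpolation=cv2.INTER_CUBIC))
E
```

```text
(no output)
```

View pics/topc.png

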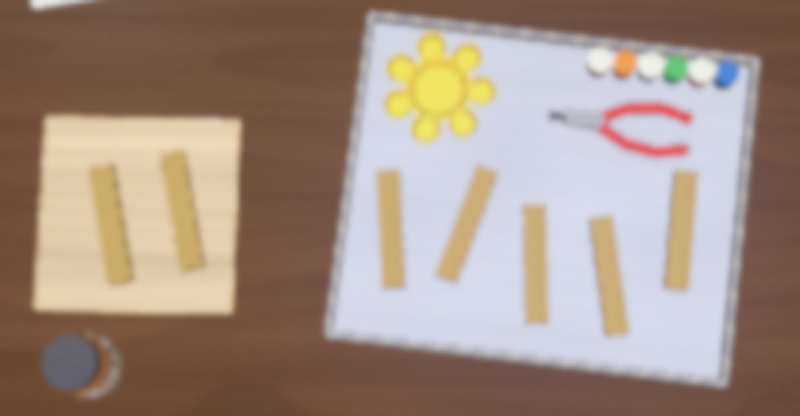

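View pics/scenec.png

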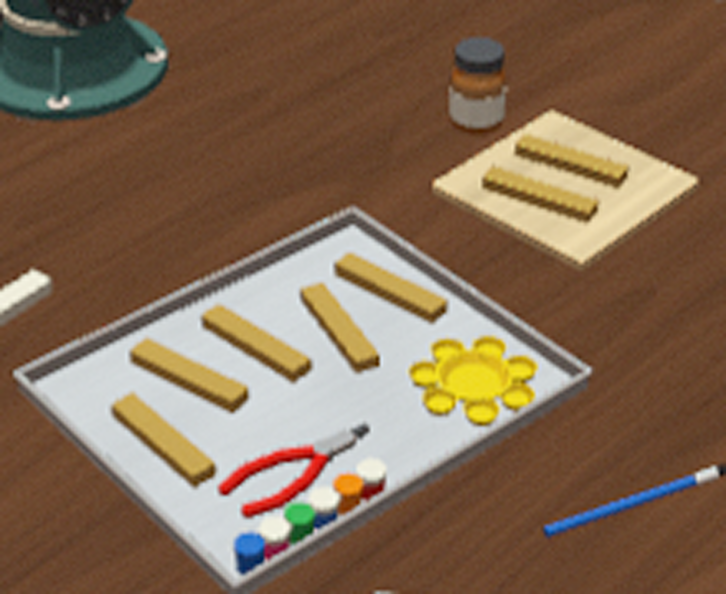

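```bash
cat > h.py <<'E'
import cv2,numpy as np
from scipy.optimize import minimize
def proj(s,P):
    T=np.linalg.inv(s["world_from_camera"]); r,_=cv2.Rodrigues(T[:3,:3])
    return cv2.projectPoints(np.asarray(P,float).reshape(-1,1,3),r,T[:3,3],s["camera_matrix"],s["D"])[0].reshape(-1,2)
def unproj(s,uv,z):
    n=cv2.undistortPoints(np.array(uv,float).reshape(-1,1,2),s["camera_matrix"],s["D"]).reshape(-1,2)
    W=s["world_from_camera"]; d=np.c_[n,np.ones(len(n))]@W[:3,:3].T
    return W[:3,3]+d*((z-W[2,3])/d[:,2])[:,None]
def corners(x,y,yaw,zb,dim=(.11,.022,.014)):
    c,s=np.cos(yaw),np.sin(yaw)
    return np.array([[x+c*a-s*b,y+s*a+c*b,zb+h] for a in(-dim[0]/2,dim[0]/2) for b in(-dim[1]/2,dim[1]/2) for h in(0,dim[2])])
def goldmask(s):
    hsv=cv2.cvtColor(s["pixels"],cv2.COLOR_RGB2HSV).astype(int)
    return hsv
def render(s,P,box,ss=8):
    x0,y0,x1,y1=box
    h=cv2.convexHull(proj(s,P).astype(np.float32)).reshape(-1,2)
    im=np.zeros(((y1-y0)*ss,(x1-x0)*ss),np.uint8)
    q=((h+0.5-[x0,y0])*ss-0.5)
    cv2.fillConvexPoly(im,np.round(q*16).astype(np.int32),255,shift=4)
    im=cv2.resize(im.astype(np.float32)/255,(x1-x0,y1-y0),interpolation=cv2.INTER_AREA)
    return im
E
python3 - <<'E'
import numpy as np,cv2
from h import *
for n,pts in (("top",[(175,200),(197,196),(262,202),(286,200),(307,213),(330,216),(352,202),(220,175),(270,230),(267,158)]),("scene",[(363,168),(353,179),(308,206),(293,219),(267,223),(247,233),(239,252),(380,172),(225,232),(334,234)])):
    s=np.load(n+"0.npz"); hsv=cv2.cvtColor(s["pixels"],cv2.COLOR_RGB2HSV)
    print(n,[(s["pixels"][v,u].tolist(),hsv[v,u].tolist()) for u,v in pts])
E
```

```text
top [([203, 171, 104], [20, 124, 203]), ([203, 172, 105], [21, 123, 203]), ([202, 172, 116], [20, 109, 202]), ([202, 173, 120], [19, 104, 202]), ([203, 173, 121], [19, 103, 203]), ([202, 173, 121], [19, 102, 202]), ([202, 173, 119], [20, 105, 202]), ([118, 84, 64], [11, 117, 118]), ([211, 215, 232], [114, 23, 232]), ([227, 206, 95], [25, 148, 227])]
scene [([196, 164, 84], [21, 146, 196]), ([179, 153, 69], [23, 157, 179]), ([200, 168, 86], [22, 145, 200]), ([199, 167, 84], [22, 147, 199]), ([201, 169, 88], [21, 143, 201]), ([200, 170, 87], [22, 144, 200]), ([202, 171, 90], [22, 141, 202]), ([200, 178, 133], [20, 85, 200]), ([211, 215, 217], [100, 7, 217]), ([239, 219, 36], [27, 217, 239])]
```

```bash
cat >> h.py <<'E'
def fit(ss_,p0,zb,sig,mar=4):
    """ss_: list of snapshots; p0 (x,y,yaw)"""
    data=[]
    for s,sg in zip(ss_,sig):
        q=proj(s,corners(*p0,zb)); x0,y0=np.floor(q.min(0)-mar).astype(int);x1,y1=np.ceil(q.max(0)+mar).astype(int)
        h=cv2.convexHull(q.astype(np.float32)).reshape(-1,2)
        m=np.zeros(s["pixels"].shape[:2],np.uint8);cv2.fillConvexPoly(m,np.round(h).astype(int),1)
        m=cv2.dilate(m,np.ones((7,7),np.uint8))[y0:y1,x0:x1]>0
        data.append((s,sg,(x0,y0,x1,y1),s["pixels"][y0:y1,x0:x1].astype(float),m))
    def c(p):
        t=0
        for s,sg,b,I,m in data:
            r=cv2.GaussianBlur(render(s,corners(p[0]/1000,p[1]/1000,p[2]/100,zb),b),(0,0),sg)
            A=np.c_[np.ones(m.sum()),r[m]]
            Y=I[m][:,2:3]
            t+=np.mean((Y-A@np.linalg.lstsq(A,Y,rcond=None)[0])**2)
        return t
    x=np.array([p0[0]*1000,p0[1]*1000,p0[2]*100])
    o=minimize(c,x,method="Nelder-Mead",options=dict(initial_simplex=np.vstack([x]+[x+6*np.eye(3)[i] for i in range(3)]),xatol=.02,fatol=1e-3))
    return o.x/[1000,1000,100],o.fun
E
python3 - <<'E'
from h import *
T=np.load("top0.npz");S=np.load("scene0.npz");T=dict(T);S=dict(S)
o=np.array([140,130]);k=3.2
def u(p): return np.array(p)/k+o
ends={"L":((103,167),(121,283)),"R":((174,153),(194,268)),
1:((388,170),(394,288)),2:((486,170),(447,278)),3:((534,206),(537,322)),4:((600,218),(617,333)),5:((685,173),(676,288))}
for n,e in ends.items():
    zb=.012 if n in("L","R") else .003
    P=unproj(T,[u(e[0]),u(e[1])],zb+.014); c=P.mean(0); d=P[0]-P[1]
    p0=(c[0],c[1],np.arctan2(d[1],d[0]))
    for nm,ss,sg in (("t",[T],[1.2]),("s",[S],[.7]),("both",[T,S],[1.2,.7])):
        p,f=fit(ss,p0,zb,sg); print(n,nm,np.round(p,4),round(f,1),round(np.linalg.norm(d),4))
# tray corners (rim top z .0205)
print(unproj(T,[u((368,12)),u((760,58)),u((728,385)),u((326,338))],.0205).round(3))
print("jar top",unproj(T,[u((70,362))],.085).round(3),"base",unproj(S,[(335,157)],0).round(3))
print("pliers",unproj(T,[u((552,116)),u((690,118)),u((688,152)),u((655,155))],.008).round(3))
print("board",unproj(T,[u((45,116)),u((241,119)),u((234,314)),u((34,310))],.012).round(3))
print("palette",unproj(T,[u((438,90)),u((426,138))],.01).round(3))
E
```

```text
L t [0.5138 0.2043 0.2184] 13.8 0.1086
L s [0.5149 0.2047 0.2191] 728.5 0.1086
L both [0.5143 0.2043 0.2219] 743.6 0.1086
R t [0.527  0.1395 0.2158] 15.3 0.1083
R s [0.5285 0.1401 0.2114] 283.6 0.1083
R both [0.5282 0.1399 0.2114] 306.5 0.1083
1 t [ 0.5159 -0.0507  0.0749] 62.5 0.1095
1 s [ 0.5162 -0.05    0.0697] 683.1 0.1095
1 both [ 0.5162 -0.0505  0.0768] 747.8 0.1095
2 t [ 0.5214 -0.1204 -0.3434] 55.3 0.1063
2 s [ 0.5223 -0.1202 -0.3427] 313.2 0.1063
2 both [ 0.5221 -0.1204 -0.3434] 375.8 0.1063
3 t [ 0.4856 -0.1842  0.0331] 56.0 0.1066
3 s [ 0.4864 -0.184   0.0273] 648.1 0.1066
3 both [ 0.4865 -0.184   0.0301] 717.3 0.1066
4 t [ 0.4755 -0.2512  0.1435] 55.1 0.1063
4 s [ 0.4768 -0.251   0.1521] 717.3 0.1063
4 both [ 0.4764 -0.2512  0.1487] 776.7 0.1063
5 t [ 0.5194 -0.317  -0.0843] 51.9 0.1067
5 s [ 0.52   -0.3167 -0.0847] 351.9 0.1067
5 both [ 0.5201 -0.3168 -0.0838] 416.3 0.1067
[[ 0.717 -0.026  0.02 ]
 [ 0.679 -0.39   0.02 ]
 [ 0.377 -0.358  0.02 ]
 [ 0.412  0.004  0.02 ]]
jar top [[0.384 0.215 0.085]] base [[0.389 0.219 0.   ]]
pliers [[ 0.624 -0.2    0.008]
 [ 0.624 -0.328  0.008]
 [ 0.592 -0.326  0.008]
 [ 0.589 -0.295  0.008]]
board [[0.615 0.272 0.012]
 [0.615 0.09  0.012]
 [0.433 0.089 0.012]
 [0.434 0.271 0.012]]
palette [[ 0.646 -0.093  0.01 ]
 [ 0.601 -0.083  0.01 ]]
```

>>> {"fn": "servo_tool", "kwargs": {"rows": [[[-0.4,-0.4,0],0],[[-0.8,-0.8,0],0],[[-1,-1,0],0],[[-1,-1,0],0]], "grip": 0.15}}

```text
time: 0.43
tool_pos: [0.1882, 0.4353, 0.2052]
ee_rot: [-3.14, 0.002, 2.904]
wrist_force: [0.5, 0.9, 0.3]
width: 0.0712
```

>>> {"fn": "servo_tool", "kwargs": {"rows": [[[-0.4,-0.4,0],0],[[-0.8,-0.8,0],0],[[-1,-1,0],0]]}}

```text
time: 0.68
tool_pos: [0.246, 0.341, 0.2051]
ee_rot: [-3.141, 0.0, 2.909]
wrist_force: [-0.1, 0.5, -0.1]
width: 0.0506
```

>>> {"fn": "servo_tool", "kwargs": {"rows": [[[-0.4,-0.4,0],0],[[-0.8,-0.8,0],0],[[-1,-1,0],0]]}}

```text
time: 0.93
tool_pos: [0.3058, 0.2444, 0.2053]
ee_rot: [-3.141, 0.0, 2.908]
wrist_force: [0.3, 0.7, 0.1]
width: 0.0401
```

>>> {"fn": "servo_tool", "kwargs": {"rows": [[[-0.4,-0.4,0],0],[[-0.8,-0.8,0],0],[[-1,-1,0],0]]}}

```text
time: 1.18
tool_pos: [0.3654, 0.1479, 0.2053]
ee_rot: [-3.141, 0.0, 2.907]
wrist_force: [0.6, 1.0, 0.5]
width: 0.0402
```

>>> {"fn": "servo_tool", "kwargs": {"rows": [[[-0.4,-0.4,0],0],[[-0.8,-0.8,0],0],[[-1,-1,0],0],[[-1,-1,0],0],[[-1,-1,0],0]]}}

```text
time: 1.6
tool_pos: [0.4241, 0.0531, 0.2048]
ee_rot: [3.141, -0.002, 2.906]
wrist_force: [-1.0, 0.6, -0.5]
width: 0.0399
```

```bash
cat > go.py <<'E'
import sys,numpy as np
from bench import robot
o=robot.get_obs(); p=o["tool_pos"]; psi=o["ee_rot"][2]
def mv(x,y,z,ps):
    d=np.array([x,y,z])-p
    t=[d[0]*np.cos(psi)+d[1]*np.sin(psi), d[0]*np.sin(psi)-d[1]*np.cos(psi), -d[2]]
    a=-((ps-psi+np.pi/2)%np.pi-np.pi/2) if len(sys.argv)<6 else -(ps-psi)
    print("t",round(o["time"],2),"pos",p.round(4),"psi",round(psi,3),"w",round(o["width"],4),"F",o["wrist_force"].round(2),"UNITS",(np.array(t)/.08).round(3),"turn",round(a/(np.pi/2),3),"q6",o["joint_positions"][5].round(2))
mv(*map(float,sys.argv[1:5]))
E
python3 go.py 0.516 -0.0503 0.06 0.075
```

```text
t 1.6 pos [0.4241 0.0531 0.2048] psi 2.906 w 0.0399 F [-1.04  0.57 -0.46] UNITS [-1.419 -0.988  1.81 ] turn -0.198 q6 -1.34
```

>>> {"fn": "servo_tool", "kwargs": {"rows": [[[-0.4,-0.25,0.3],0],[[-0.75,-0.5,0.6],0],[[-0.75,-0.5,0.9],0]]}}

```text
time: 1.85
tool_pos: [0.476, -0.0005, 0.1335]
ee_rot: [-3.141, 0.005, 2.908]
wrist_force: [-0.2, -0.2, -0.4]
width: 0.0399
```

>>> {"fn": "servo_tool", "kwargs": {"rows": [[[-0.35,-0.25,0.3],-0.07],[[-0.67,-0.49,0.6],-0.14],[[-0.67,-0.49,0.9],-0.198],[[-0.67,-0.49,0.9],-0.198],[[-0.67,-0.49,0.9],-0.198]]}}

```text
time: 2.27
tool_pos: [0.5146, -0.0476, 0.0601]
ee_rot: [3.139, -0.004, -3.064]
wrist_force: [0.5, -0.0, 1.1]
width: 0.0402
```

```bash
python3 go.py 0.516 -0.0503 0.006 0.075
```

```text
t 2.27 pos [ 0.5146 -0.0476  0.0601] psi -3.064 w 0.0402 F [ 0.5  -0.04  1.06] UNITS [-0.015 -0.035  0.676] turn 0.002 q6 -1.85
```

>>> {"fn": "servo_tool", "kwargs": {"rows": [[[-0.015,-0.035,0.3],0],[[-0.015,-0.035,0.5],0],[[-0.015,-0.035,0.66],0],[[-0.015,-0.035,0.66],0],[[-0.015,-0.035,0.66],0]]}}

```text
time: 2.68
tool_pos: [0.518, -0.051, 0.0103]
ee_rot: [-3.142, 0.002, -3.063]
wrist_force: [0.0, -0.5, 1.2]
width: 0.0401
```

>>> {"fn": "servo_tool", "kwargs": {"rows": [[[0,0,0],0],[[0,0,0],0],[[0,0,0],0],[[0,0,0],0],[[0,0,0],0],[[0,0,0],0]], "grip": 1}}

```text
time: 3.18
tool_pos: [0.5185, -0.0519, 0.0103]
ee_rot: [3.141, 0.003, -3.064]
wrist_force: [-0.2, 2.0, 6.3]
width: 0.0217
```

>>> {"fn": "servo_tool", "kwargs": {"rows": [[[0,0,-0.1],0],[[0,0,-0.3],0],[[0,0,-0.4],0],[[0,0,-0.4],0],[[0,0,-0.4],0],[[0,0,-0.4],0]]}}

```text
time: 3.68
tool_pos: [0.5169, -0.0523, 0.0398]
ee_rot: [3.141, -0.001, -3.063]
wrist_force: [-0.0, -0.1, -2.4]
width: 0.0219
```

```bash
cat > w.py <<'E'
from bench import robot
import numpy as np,cv2,sys
F=[];Tq=[];P=[]
for i in range(6):
    s=robot.snapshot("top" if i%2 else "scene"); o=robot.get_obs(); F.append(o["wrist_force"]);Tq.append(o["joint_torque"]);P.append(o["tool_pos"])
    np.savez(f"{'top' if i%2 else 'scene'}_l.npz",**s)
print(np.round(F,2)[:,2],"mean",np.mean(F,0).round(2),"tau",np.mean(Tq,0).round(2),"pos",np.mean(P,0).round(4),o["time"],o["width"])
E
python3 w.py
```

```text
[-2.51 -2.86 -3.   -2.34 -2.5  -3.  ] mean [ 0.06  0.02 -2.7 ] tau [-1.000e-02 -3.416e+01 -2.904e+01 -4.000e-02  8.000e-02  0.000e+00] pos [ 0.5169 -0.0522  0.0397] 3.9833 0.021712372004586575
```

>>> {"fn": "servo_tool", "kwargs": {"rows": [[[0,0,-0.25],0],[[0,0.15,-0.5],0],[[0,0.4,-0.55],0],[[0,0.65,-0.55],0],[[0,0.9,-0.55],0]]}}

```text
time: 4.4
tool_pos: [0.5123, 0.0201, 0.0854]
ee_rot: [-3.142, 0.002, -3.064]
wrist_force: [0.5, -0.7, -2.7]
width: 0.0216
```

>>> {"fn": "servo_tool", "kwargs": {"rows": [[[-0.1,0.25,0],0.08],[[-0.2,0.5,0],0.16],[[-0.3,0.75,0],0.24],[[-0.4,0.9,0],0.32],[[-0.4,0.95,0],0.4],[[-0.4,0.95,0],0.48],[[-0.4,0.95,0],0.55],[[-0.4,0.95,0],0.62],[[-0.4,0.95,0],0.7],[[-0.4,0.95,0],0.78],[[-0.4,0.95,0],0.85],[[-0.4,0.95,0],0.912]]}}

```text
time: 5.4
tool_pos: [0.5377, 0.0978, 0.0844]
ee_rot: [-3.141, -0.0, 1.782]
wrist_force: [1.0, 0.3, -2.2]
width: 0.0216
```

>>> {"fn": "servo_tool", "kwargs": {"rows": [[[0,0,0],0],[[0,0,0],0],[[0,0,0],0]]}}

```text
time: 5.65
tool_pos: [0.5378, 0.0978, 0.0845]
ee_rot: [-3.141, -0.0, 1.789]
wrist_force: [0.5, 0.2, -2.4]
width: 0.0215
```

```bash
python3 go.py 0.553 0.179 0.0333 1.787; python3 w.py; python3 - <<'E'
import numpy as np,cv2
a=np.load("scene_l.npz")["pixels"][:,:,::-1]
cv2.imwrite("pics/s1.png",cv2.resize(a[60:300,190:440],None,fx=2.4,fy=2.4,interpolation=cv2.INTER_CUBIC))
E
```

```text
t 5.65 pos [0.5378 0.0978 0.0845] psi 1.789 w 0.0215 F [ 0.54  0.24 -2.38] UNITS [0.95  0.406 0.64 ] turn 0.001 q6 -0.14
[-2.41 -3.17 -2.96 -3.53 -2.73 -3.01] mean [-0.29  0.22 -2.97] tau [ 0.000e+00 -3.605e+01 -3.011e+01  8.000e-02  3.000e-02 -1.000e-02] pos [0.5378 0.0978 0.0846] 5.95 0.021542273711277902
```

View pics/s1.png

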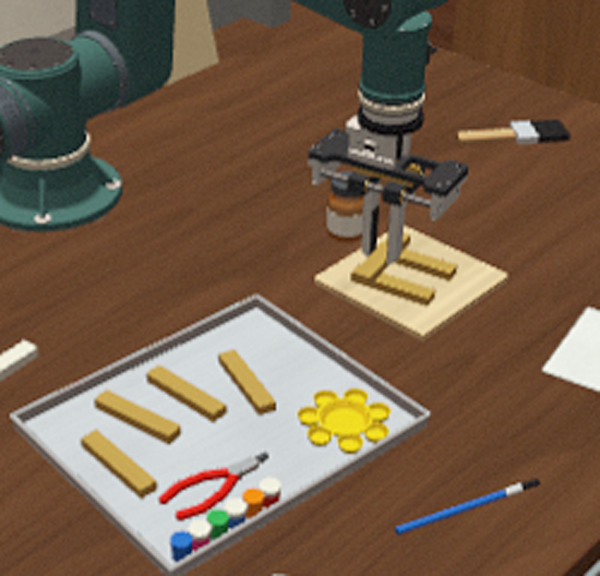

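>>> {"fn": "servo_tool", "kwargs": {"rows": [[[0.3,0.13,0],0],[[0.6,0.26,0],0],[[0.85,0.36,0.0],0],[[0.95,0.406,0.1],0],[[0.95,0.406,0.3],0],[[0.95,0.406,0.45],0],[[0.95,0.406,0.55],0],[[0.95,0.406,0.55],0],[[0.95,0.406,0.55],0]]}}

```text
time: 6.7
tool_pos: [0.5526, 0.1782, 0.0397]
ee_rot: [-3.139, 0.0, 1.786]
wrist_force: [0.0, 0.3, -3.0]
width: 0.0217
```

```bash
python3 go.py 0.553 0.179 0.0333 1.787; cat > f.py <<'E'
import sys
from h import *
S=dict(np.load("scene_l.npz"));T=dict(np.load("top_l.npz"))
a=list(map(float,sys.argv[1:5]))
for nm,ss,sg in(("t",[T],[1.2]),("s",[S],[.7])):
    p,f=fit(ss,a[:3],a[3],sg);print(nm,p.round(4),round(f,1))
a=S["pixels"][:,:,::-1]; b=T["pixels"][:,:,::-1]
x=cv2.resize(a[120:270,200:420],(800,545),interpolation=cv2.INTER_CUBIC)
cv2.imwrite("pics/"+sys.argv[5]+"_s.png",x)
cv2.imwrite("pics/"+sys.argv[5]+"_t.png",cv2.resize(b[130:260,140:390],None,fx=3.2,fy=3.2,interpolation=cv2.INTER_CUBIC))
E
python3 w.py; python3 f.py 0.553 0.179 1.787 .034 p1
```

```text
t 6.7 pos [0.5526 0.1782 0.0397] psi 1.786 w 0.0217 F [ 0.    0.32 -2.97] UNITS [0.009 0.007 0.08 ] turn -0.0 q6 -0.0
[-1.39 -2.37 -1.92 -3.16 -3.19 -1.92] mean [ 0.22  0.1  -2.33] tau [ 0.000e+00 -3.956e+01 -2.898e+01  8.000e-02  3.000e-02 -0.000e+00] pos [0.5539 0.1787 0.0415] 7.0 0.021834460174447633
t [0.547  0.183  1.9168] 1096.6
s [0.5651 0.1435 1.9713] 1396.7
```

View pics/p1_s.png

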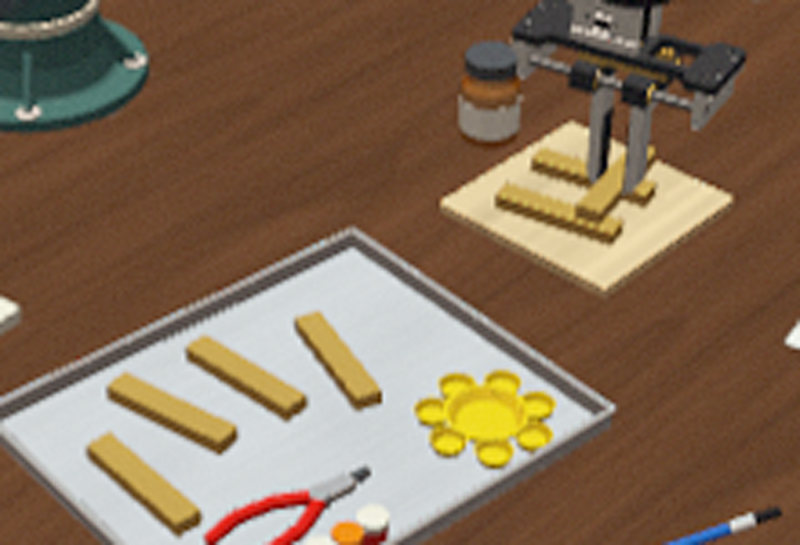

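>>> {"fn": "servo_tool", "kwargs": {"rows": [[[0,0,0.04],0],[[0,0,0.08],0],[[0,0,0.1],0],[[0,0,0.1],0],[[0,0,0.1],0]]}}

```text
time: 7.42
tool_pos: [0.5533, 0.179, 0.0333]
ee_rot: [3.141, 0.0, 1.787]
wrist_force: [-1.5, 0.6, 2.3]
width: 0.0214
```

```bash
python3 go.py 0.553 0.179 0.0333 1.787; python3 w.py
```

```text
t 7.42 pos [0.5533 0.179  0.0333] psi 1.787 w 0.0214 F [-1.49  0.62  2.33] UNITS [ 0.001 -0.003  0.   ] turn 0.0 q6 -0.0
[3.5  3.42 4.01 3.92 5.22 5.5 ] mean [-2.47 -0.8   4.26] tau [-2.000e-02 -3.639e+01 -2.734e+01  1.700e-01 -8.900e-01  0.000e+00] pos [0.5533 0.179  0.0333] 7.7167 0.02157013932907465
```

Contact felt (force now upward): the bar rests. Release and rise.

>>> {"fn": "servo_tool", "kwargs": {"rows": [[[0,0,0],0],[[0,0,0],0],[[0,0,0],0],[[0,0,0],0]], "grip": 0.15}}

```text
time: 8.05
tool_pos: [0.5533, 0.179, 0.0322]
ee_rot: [-3.142, -0.0, 1.787]
wrist_force: [-0.2, -0.1, 0.4]
width: 0.0396
```

>>> {"fn": "servo_tool", "kwargs": {"rows": [[[0,0,-0.15],0],[[0,0,-0.4],0],[[0,0,-0.7],0],[[0,0,-0.9],0]]}}

```text
time: 8.38
tool_pos: [0.5542, 0.1792, 0.1076]
ee_rot: [3.139, -0.0, 1.787]
wrist_force: [1.6, -0.9, 0.7]
width: 0.0404
```

>>> {"fn": "servo_tool", "kwargs": {"rows": [[[-0.4,0,0],-0.08],[[-0.8,0,0],-0.16],[[-1,0,0],-0.23],[[-1,0,0],-0.3]]}}

```text
time: 8.72
tool_pos: [0.5716, 0.0975, 0.1059]
ee_rot: [3.141, 0.002, 2.26]
wrist_force: [0.2, 1.8, -0.5]
width: 0.0401
```

```bash
python3 go.py 0.5218 -0.1204 0.06 2.798 1;python3 w.py;python3 f.py 0.553 0.179 1.787 .026 p2
```

```text
t 8.72 pos [0.5716 0.0975 0.1059] psi 2.26 w 0.0401 F [ 0.17  1.78 -0.49] UNITS [-1.706 -2.213  0.574] turn -0.342 q6 -0.62
[ 0.05 -0.76  0.38  0.61 -0.11  0.69] mean [-0.19  0.19  0.14] tau [ -0.46 -37.38 -29.26  -0.     0.05  -0.2 ] pos [0.5707 0.1006 0.1053] 9.0167 0.03984321386401064
t [0.555  0.167  1.7915] 916.0
s [0.5574 0.1752 1.7758] 1646.6
```

View pics/p2_t.png

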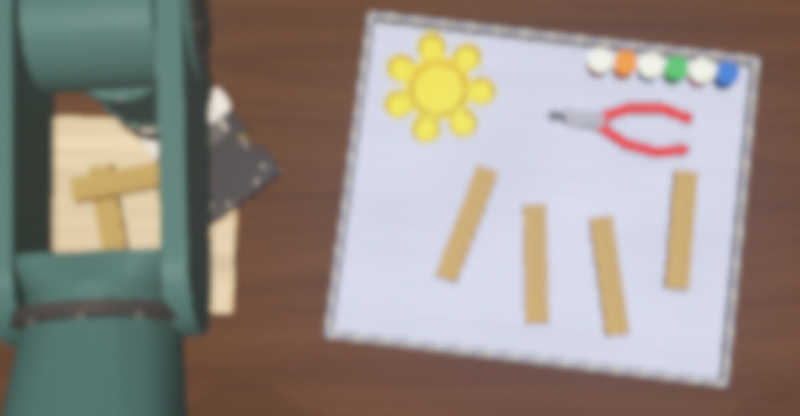

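>>> {"fn": "servo_tool", "kwargs": {"rows": [[[-0.3,-0.4,0],0],[[-0.6,-0.8,0],0],[[-0.85,-1,0],0],[[-0.85,-1,0],0]]}}

```text
time: 9.35
tool_pos: [0.5515, -0.0061, 0.1049]
ee_rot: [-3.14, 0.002, 2.254]
wrist_force: [0.3, 0.8, -0.3]
width: 0.04
```

>>> {"fn": "servo_tool", "kwargs": {"rows": [[[-0.3,-0.4,0.1],-0.07],[[-0.6,-0.8,0.2],-0.14],[[-0.85,-1,0.3],-0.21],[[-0.85,-1,0.3],-0.28],[[-0.85,-1,0.3],-0.342],[[-0.85,-1,0.3],-0.342]]}}

```text
time: 9.85
tool_pos: [0.5333, -0.1052, 0.0805]
ee_rot: [3.141, -0.0, 2.796]
wrist_force: [1.0, -0.4, -0.3]
width: 0.0399
```

```bash
python3 go.py 0.5218 -0.1204 0.03 2.798
```

```text
t 9.85 pos [ 0.5333 -0.1052  0.0805] psi 2.796 w 0.0399 F [ 0.99 -0.42 -0.27] UNITS [ 0.071 -0.228  0.631] turn -0.001 q6 -1.53
```

>>> {"fn": "servo_tool", "kwargs": {"rows": [[[0.071,-0.228,0.1],0],[[0.071,-0.228,0.4],0],[[0.071,-0.228,0.65],0],[[0.071,-0.228,0.8],0],[[0.071,-0.228,0.9],0],[[0.071,-0.228,0.9],0],[[0.071,-0.228,0.9],0]]}}

```text
time: 10.43
tool_pos: [0.522, -0.1205, 0.0089]
ee_rot: [3.141, 0.0, 2.796]
wrist_force: [0.4, 1.0, 0.1]
width: 0.0398
```

>>> {"fn": "servo_tool", "kwargs": {"rows": [[[0,0,0],0],[[0,0,0],0],[[0,0,0],0],[[0,0,0],0],[[0,0,0],0],[[0,0,0],0]], "grip": 1}}

```text
time: 10.93
tool_pos: [0.5224, -0.1213, 0.0098]
ee_rot: [3.141, 0.002, 2.796]
wrist_force: [-0.9, 1.2, 3.8]
width: 0.0214
```

>>> {"fn": "servo_tool", "kwargs": {"rows": [[[0,0,-0.1],0],[[0,0,-0.3],0],[[0,0,-0.4],0],[[0,0,-0.4],0],[[0,0,-0.4],0],[[0,0,-0.4],0]]}}

```text
time: 11.43
tool_pos: [0.5211, -0.1209, 0.04]
ee_rot: [3.142, -0.001, 2.796]
wrist_force: [0.0, 0.0, -1.1]
width: 0.0213
```

```bash
python3 w.py
```

```text
[-0.31 -0.4  -0.64 -1.71 -1.07 -0.06] mean [-0.03 -0.01 -0.7 ] tau [-0.000e+00 -3.465e+01 -2.823e+01 -1.000e-02  8.000e-02  0.000e+00] pos [ 0.521  -0.1208  0.0398] 11.7333 0.021415442195367236
```

Bar 2 is about 0.8 N, so aluminium. Put it back and go on to bar 3.

>>> {"fn": "servo_tool", "kwargs": {"rows": [[[0,0,0.15],0],[[0,0,0.3],0],[[0,0,0.37],0],[[0,0,0.39],0],[[0,0,0.39],0],[[0,0,0.39],0]]}}

```text
time: 12.23
tool_pos: [0.5205, -0.1206, 0.0092]
ee_rot: [-3.142, -0.003, 2.796]
wrist_force: [-3.3, 0.5, 4.6]
width: 0.0216
```

>>> {"fn": "servo_tool", "kwargs": {"rows": [[[0,0,0],0],[[0,0,0],0],[[0,0,0],0],[[0,0,0],0]], "grip": 0.15}}

```text
time: 12.57
tool_pos: [0.5214, -0.121, 0.0089]
ee_rot: [3.141, -0.001, 2.796]
wrist_force: [-0.3, 0.1, 0.2]
width: 0.0396
```

>>> {"fn": "servo_tool", "kwargs": {"rows": [[[0,0,-0.2],0],[[0,0,-0.5],0],[[0,0,-0.7],0],[[0,0,-0.7],0]]}}

```text
time: 12.9
tool_pos: [0.5243, -0.122, 0.0694]
ee_rot: [3.141, 0.008, 2.796]
wrist_force: [0.5, 0.5, 1.4]
width: 0.0399
```

```bash
python3 go.py 0.486 -0.1841 0.0075 3.172 1
```

```text
t 12.9 pos [ 0.5243 -0.122   0.0694] psi 2.796 w 0.0399 F [0.54 0.48 1.35] UNITS [ 0.187 -0.893  0.774] turn -0.24 q6 -1.56
```

>>> {"fn": "servo_tool", "kwargs": {"rows": [[[0.08,-0.4,0],-0.08],[[0.17,-0.8,0],-0.16],[[0.17,-0.9,0],-0.24],[[0.17,-0.9,0.1],-0.24],[[0.17,-0.9,0.1],-0.24]]}}

```text
time: 13.32
tool_pos: [0.483, -0.1836, 0.0548]
ee_rot: [3.139, -0.003, -3.115]
wrist_force: [-0.1, 0.7, 0.3]
width: 0.04
```

```bash
python3 go.py 0.486 -0.1841 0.0085 3.172
```

```text
t 13.32 pos [ 0.483  -0.1836  0.0548] psi -3.115 w 0.04 F [-0.13  0.74  0.31] UNITS [-0.037 -0.007  0.579] turn -0.002 q6 -2.07
```

>>> {"fn": "servo_tool", "kwargs": {"rows": [[[-0.02,-0.007,0.2],0],[[-0.02,-0.007,0.4],0],[[-0.02,-0.007,0.52],0],[[-0.02,-0.007,0.58],0],[[-0.02,-0.007,0.58],0],[[-0.02,-0.007,0.58],0]]}}

```text
time: 13.82
tool_pos: [0.4862, -0.1842, 0.0109]
ee_rot: [3.141, -0.0, -3.111]
wrist_force: [-0.4, -0.8, -0.4]
width: 0.0402
```

>>> {"fn": "servo_tool", "kwargs": {"rows": [[[0,0,0],0],[[0,0,0],0],[[0,0,0],0],[[0,0,0],0],[[0,0,0],0],[[0,0,0],0]], "grip": 1}}

```text
time: 14.32
tool_pos: [0.4866, -0.1849, 0.0119]
ee_rot: [-3.141, 0.002, -3.111]
wrist_force: [0.3, 0.1, 3.7]
width: 0.0218
```

>>> {"fn": "servo_tool", "kwargs": {"rows": [[[0,0,-0.1],0],[[0,0,-0.3],0],[[0,0,-0.4],0],[[0,0,-0.4],0],[[0,0,-0.4],0],[[0,0,-0.4],0]]}}

```text
time: 14.82
tool_pos: [0.4856, -0.1845, 0.0425]
ee_rot: [3.141, -0.001, -3.111]
wrist_force: [-1.1, -0.5, -0.1]
width: 0.0218
```

```bash
python3 w.py
```

```text
[-0.93 -1.23 -1.1  -1.36 -1.05 -1.09] mean [ 0.08  0.1  -1.13] tau [ -0.   -33.16 -28.26  -0.05   0.06   0.  ] pos [ 0.4855 -0.1844  0.0422] 15.1167 0.021450452329631633
```

Bar 3: 1.1 N → aluminium. Return it, go to bar 4.

>>> {"fn": "servo_tool", "kwargs": {"rows": [[[0,0,0.15],0],[[0,0,0.3],0],[[0,0,0.37],0],[[0,0,0.39],0],[[0,0,0.39],0],[[0,0,0.39],0]]}}

```text
time: 15.62
tool_pos: [0.4854, -0.1843, 0.0111]
ee_rot: [3.141, -0.002, -3.11]
wrist_force: [-1.5, 1.1, 0.5]
width: 0.0216
```

>>> {"fn": "servo_tool", "kwargs": {"rows": [[[0,0,0],0],[[0,0,0],0],[[0,0,0],0],[[0,0,0],0]], "grip": 0.15}}

```text
time: 15.95
tool_pos: [0.4861, -0.1847, 0.0117]
ee_rot: [3.142, 0.0, -3.11]
wrist_force: [-0.5, -0.2, 0.8]
width: 0.0397
```

>>> {"fn": "servo_tool", "kwargs": {"rows": [[[0,0,-0.2],0],[[0,0,-0.5],0],[[0,0,-0.6],0],[[0,0,-0.6],0]]}}

```text
time: 16.28
tool_pos: [0.4881, -0.1857, 0.0627]
ee_rot: [-3.139, 0.006, -3.11]
wrist_force: [0.3, 0.2, 0.9]
width: 0.0398
```

```bash
python3 go.py 0.476 -0.2512 0.0075 0.147
```

```text
t 16.28 pos [ 0.4881 -0.1857  0.0627] psi -3.11 w 0.0398 F [0.28 0.18 0.89] UNITS [ 0.176 -0.813  0.69 ] turn -0.074 q6 -2.07
```

>>> {"fn": "servo_tool", "kwargs": {"rows": [[[0.08,-0.4,0],-0.04],[[0.15,-0.75,0],-0.074],[[0.15,-0.82,0],-0.074],[[0.15,-0.82,0.1],-0.074],[[0.15,-0.82,0.1],-0.074]]}}

```text
time: 16.7
tool_pos: [0.4748, -0.2495, 0.0492]
ee_rot: [3.138, -0.003, -2.996]
wrist_force: [0.3, -0.7, 0.6]
width: 0.0399
```

```bash
python3 go.py 0.476 -0.2512 0.0075 0.147
```

```text
t 16.7 pos [ 0.4748 -0.2495  0.0492] psi -2.996 w 0.0399 F [ 0.3  -0.72  0.62] UNITS [-0.012 -0.024  0.521] turn -0.001 q6 -2.31
```

>>> {"fn": "servo_tool", "kwargs": {"rows": [[[0,-0.024,0.2],0],[[0,-0.024,0.4],0],[[0,-0.024,0.5],0],[[0,-0.024,0.53],0],[[0,-0.024,0.53],0],[[0,-0.024,0.53],0]]}}

```text
time: 17.2
tool_pos: [0.4767, -0.2521, 0.0097]
ee_rot: [3.142, 0.0, -2.994]
wrist_force: [-0.3, 0.5, 0.3]
width: 0.0401
```

>>> {"fn": "servo_tool", "kwargs": {"rows": [[[0,0,0],0],[[0,0,0],0],[[0,0,0],0],[[0,0,0],0],[[0,0,0],0],[[0,0,0],0]], "grip": 1}}

```text
time: 17.7
tool_pos: [0.4768, -0.2527, 0.0103]
ee_rot: [-3.141, 0.001, -2.994]
wrist_force: [0.5, 1.0, 3.3]
width: 0.0213
```

>>> {"fn": "servo_tool", "kwargs": {"rows": [[[0,0,-0.1],0],[[0,0,-0.3],0],[[0,0,-0.4],0],[[0,0,-0.4],0],[[0,0,-0.4],0],[[0,0,-0.4],0]]}}

```text
time: 18.2
tool_pos: [0.4759, -0.2523, 0.0408]
ee_rot: [3.141, -0.001, -2.994]
wrist_force: [0.2, 0.8, -1.7]
width: 0.0214
```

```bash
python3 w.py
```

```text
[-0.93 -0.82 -0.38 -0.36 -1.73 -0.88] mean [ 0.12  0.19 -0.85] tau [ -0.   -35.03 -28.3   -0.06   0.05   0.  ] pos [ 0.4758 -0.2522  0.0406] 18.5 0.021618746038059015
```

Bar 4: 0.85 N → aluminium, so bar 5 should be brass (to be verified by weighing).

>>> {"fn": "servo_tool", "kwargs": {"rows": [[[0,0,0.15],0],[[0,0,0.3],0],[[0,0,0.37],0],[[0,0,0.39],0],[[0,0,0.39],0],[[0,0,0.39],0]]}}

```text
time: 19.0
tool_pos: [0.4756, -0.252, 0.0096]
ee_rot: [3.14, -0.002, -2.994]
wrist_force: [-1.1, 0.8, 2.9]
width: 0.021
```

>>> {"fn": "servo_tool", "kwargs": {"rows": [[[0,0,0],0],[[0,0,0],0],[[0,0,0],0],[[0,0,0],0]], "grip": 0.15}}

```text
time: 19.33
tool_pos: [0.4764, -0.2525, 0.01]
ee_rot: [3.141, 0.0, -2.994]
wrist_force: [-0.1, 1.1, 0.9]
width: 0.0396
```

>>> {"fn": "servo_tool", "kwargs": {"rows": [[[0,0,-0.2],0],[[0,0,-0.5],0],[[0,0,-0.6],0],[[0,0,-0.6],0]]}}

```text
time: 19.67
tool_pos: [0.4783, -0.2538, 0.0611]
ee_rot: [-3.137, 0.005, -2.994]
wrist_force: [-0.4, -0.6, 0.3]
width: 0.04
```

```bash
python3 go.py 0.5195 -0.3169 0.0075 3.057 
```

```text
t 19.67 pos [ 0.4783 -0.2538  0.0611] psi -2.994 w 0.04 F [-0.41 -0.61  0.33] UNITS [-0.394 -0.856  0.67 ] turn 0.148 q6 -2.31
```

>>> {"fn": "servo_tool", "kwargs": {"rows": [[[-0.2,-0.4,0],0.07],[[-0.4,-0.75,0],0.148],[[-0.42,-0.87,0],0.148],[[-0.42,-0.87,0.1],0.148],[[-0.42,-0.87,0.1],0.148]]}}

```text
time: 20.08
tool_pos: [0.5181, -0.3153, 0.0471]
ee_rot: [3.138, -0.004, 3.057]
wrist_force: [-0.3, 0.2, -0.4]
width: 0.0401
```

```bash
python3 go.py 0.5195 -0.3169 0.0075 3.057
```

```text
t 20.08 pos [ 0.5181 -0.3153  0.0471] psi 3.057 w 0.0401 F [-0.3   0.21 -0.41] UNITS [-0.019 -0.018  0.495] turn 0.0 q6 -2.13
```

>>> {"fn": "servo_tool", "kwargs": {"rows": [[[0,-0.01,0.2],0],[[0,-0.01,0.4],0],[[0,-0.01,0.47],0],[[0,-0.01,0.5],0],[[0,-0.01,0.5],0],[[0,-0.01,0.5],0]]}}

```text
time: 20.58
tool_pos: [0.5198, -0.3169, 0.0108]
ee_rot: [-3.141, 0.001, 3.057]
wrist_force: [-0.8, 0.3, 1.2]
width: 0.0402
```

>>> {"fn": "servo_tool", "kwargs": {"rows": [[[0,0,0],0],[[0,0,0],0],[[0,0,0],0],[[0,0,0],0],[[0,0,0],0],[[0,0,0],0]], "grip": 1}}

```text
time: 21.08
tool_pos: [0.5201, -0.3177, 0.0111]
ee_rot: [-3.141, 0.001, 3.056]
wrist_force: [0.3, -0.1, 3.5]
width: 0.0217
```

>>> {"fn": "servo_tool", "kwargs": {"rows": [[[0,0,-0.1],0],[[0,0,-0.3],0],[[0,0,-0.4],0],[[0,0,-0.4],0],[[0,0,-0.4],0],[[0,0,-0.4],0]]}}

```text
time: 21.58
tool_pos: [0.5192, -0.3168, 0.0413]
ee_rot: [3.141, -0.001, 3.056]
wrist_force: [-0.0, -0.7, -2.7]
width: 0.0214
```

```bash
python3 w.py; python3 go.py 0.4886 0.165 0.0333 1.787 1
```

```text
[-2.82 -2.63 -3.17 -2.86 -2.62 -2.44] mean [-0.2   0.13 -2.76] tau [  0.   -42.81 -29.65  -0.05   0.06   0.  ] pos [ 0.5192 -0.3168  0.0412] 21.8833 0.021800207427805956
t 21.88 pos [ 0.5194 -0.317   0.0416] psi 3.056 w 0.0218 F [-0.95 -0.06 -2.44] UNITS [0.896 5.97  0.104] turn 0.808 q6 -2.13
```

>>> {"fn": "servo_tool", "kwargs": {"rows": [[[0,0,-0.3],0],[[0,0.2,-0.6],0],[[0,0.5,-0.7],0],[[0,0.8,-0.7],0],[[0.1,1,-0.7],0]]}}

```text
time: 22.3
tool_pos: [0.5202, -0.2354, 0.0996]
ee_rot: [3.141, 0.004, 3.057]
wrist_force: [-0.5, -0.4, -3.1]
width: 0.0213
```

>>> {"fn": "servo_tool", "kwargs": {"rows": [[[0,0.3,0],0],[[0,0.65,0],0],[[0.1,1,0],0]]}}

```text
time: 22.55
tool_pos: [0.5181, -0.1556, 0.0983]
ee_rot: [3.141, 0.001, 3.056]
wrist_force: [1.1, 0.5, -2.7]
width: 0.0216
```

>>> {"fn": "servo_tool", "kwargs": {"rows": [[[0,0.3,0],0],[[0,0.65,0],0],[[0.1,1,0],0],[[0.1,1,0],0],[[0.1,1,0],0]]}}

```text
time: 22.97
tool_pos: [0.516, -0.0749, 0.0983]
ee_rot: [-3.141, 0.0, 3.059]
wrist_force: [0.8, -0.2, -2.9]
width: 0.0215
```

```bash
python3 go.py 0.4886 0.165 0.0333 1.787 1; python3 w.py; python3 f.py 0.553 0.179 1.787 .026 p3; python3 f.py 0.5145 0.2044 .2184 .012 p3
```

```text
t 22.97 pos [ 0.516  -0.0749  0.0983] psi 3.059 w 0.0215 F [ 0.79 -0.2  -2.93] UNITS [0.588 2.96  0.812] turn 0.81 q6 -1.74
[-2.84 -3.11 -1.79 -2.98 -3.65 -2.64] mean [ 0.18 -0.19 -2.84] tau [ 4.200e-01 -3.366e+01 -3.027e+01  1.000e-02  1.000e-01  0.000e+00] pos [ 0.5163 -0.0768  0.0983] 23.2667 0.02173816956572149
t [0.5517 0.1828 1.7705] 328.0
s [0.5573 0.1747 1.7574] 1799.2
t [0.5137 0.2042 0.2228] 298.4
s [0.5151 0.2046 0.2258] 1172.5
```

View pics/p3_t.png

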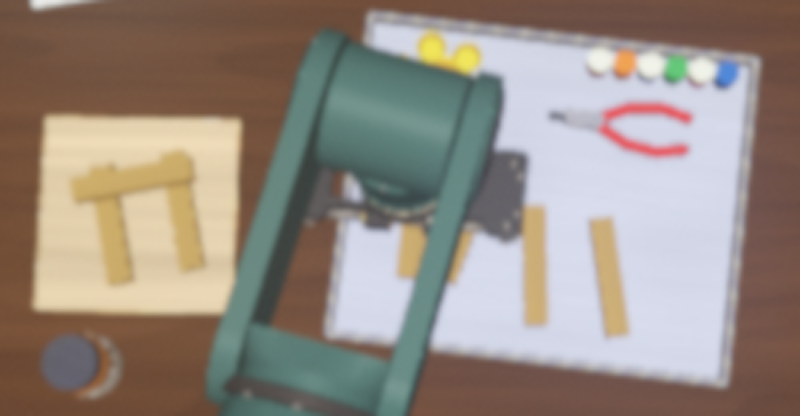

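View pics/p3_s.png

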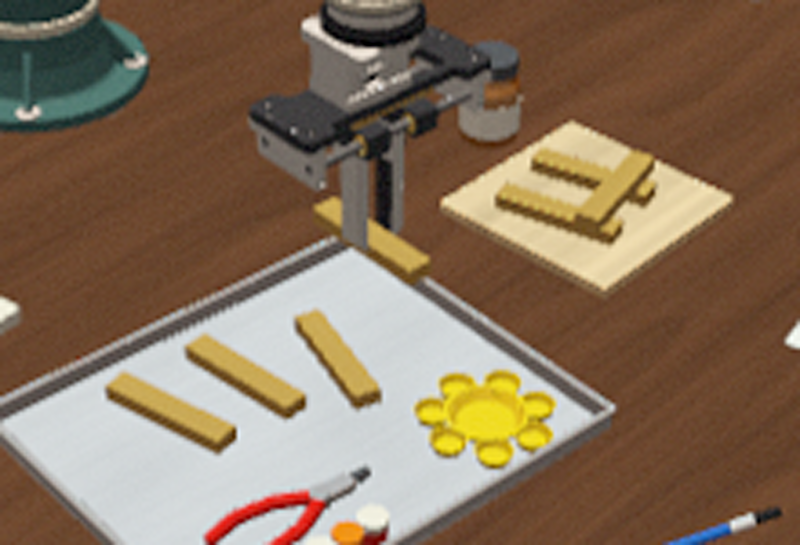

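```bash
python3 - <<'E'
from h import *
T=dict(np.load("top_l.npz"));S=dict(np.load("scene_l.npz"))
def u(p): return np.array(p)/3.2+[140,130]
P=unproj(T,[u((72,189)),u((193,165))],.040);print(P.round(4),P.mean(0).round(4),np.linalg.norm(P[0]-P[1]))
for s,o,k,n in((T,(140,130),8,"ot"),(S,(300,140),8,"os")):
    c=s["pixels"][o[1]:o[1]+75,o[0]:o[0]+90,::-1]
    im=cv2.resize(c,None,fx=k,fy=k,interpolation=cv2.INTER_CUBIC)
    q=(proj(s,corners(.553,.179,1.787,.026))-o+.5)*k-.5
    for i in(1,3,5,7): pass
    cv2.polylines(im,[np.round(q[[1,3,7,5]]).astype(int)],True,(0,0,255),1)
    for a in((.5143,.2044),(.5275,.1398)):
        q=(proj(s,corners(*a,.217,.012))-o+.5)*k-.5
        cv2.polylines(im,[np.round(q[[1,3,7,5]]).astype(int)],True,(255,0,0),1)
    cv2.imwrite(f"pics/{n}.png",im)
E
```

```text
[[0.5414 0.235  0.04  ]
 [0.5654 0.1269 0.04  ]] [0.5534 0.1809 0.04  ] 0.11072999801405084
```

View pics/ot.png

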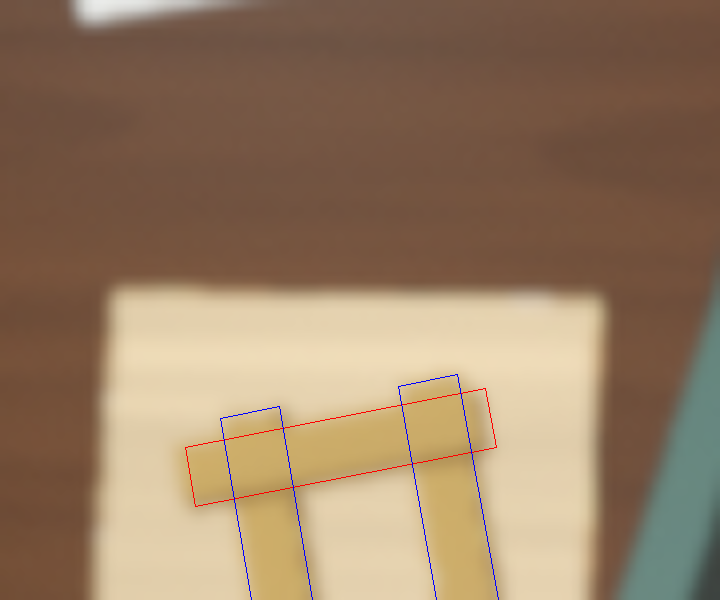

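View pics/os.png

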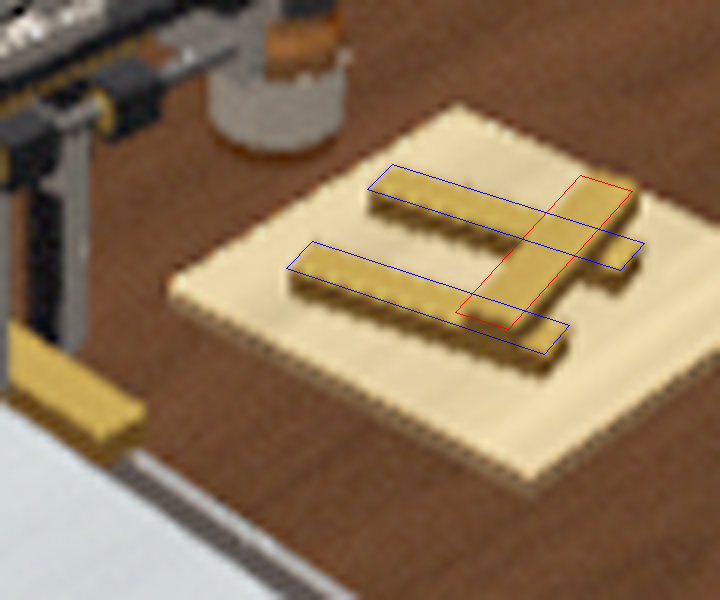

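>>> {"fn": "servo_tool", "kwargs": {"rows": [[[0.1,0.3,0],0],[[0.2,0.65,0],0],[[0.29,1,0],0]]}}

```text
time: 23.52
tool_pos: [0.4998, 0.0052, 0.0982]
ee_rot: [3.141, -0.0, 3.053]
wrist_force: [0.5, 0.2, -2.6]
width: 0.0213
```

>>> {"fn": "servo_tool", "kwargs": {"rows": [[[0.1,0.25,0],0.07],[[0.2,0.5,0],0.14],[[0.28,0.75,0],0.21],[[0.28,0.95,0],0.28],[[0.28,0.95,0],0.35],[[0.28,0.95,0],0.42],[[0.28,0.95,0],0.49],[[0.28,0.95,0],0.56],[[0.28,0.95,0],0.64],[[0.28,0.95,0],0.72],[[0.28,0.95,0],0.81],[[0.28,0.95,0],0.81]]}}

```text
time: 24.52
tool_pos: [0.4843, 0.0826, 0.0983]
ee_rot: [3.142, 0.0, 1.78]
wrist_force: [0.0, 0.2, -2.3]
width: 0.0216
```

```bash
python3 go.py 0.4886 0.1645 0.0333 1.787 1
```

```text
t 24.52 pos [0.4843 0.0826 0.0983] psi 1.78 w 0.0216 F [ 0.04  0.24 -2.34] UNITS [0.991 0.265 0.812] turn -0.004 q6 -0.16
```

>>> {"fn": "servo_tool", "kwargs": {"rows": [[[0.3,0.08,0],0],[[0.6,0.16,0],0],[[0.85,0.23,0.0],0],[[0.99,0.265,0.1],0],[[0.99,0.265,0.3],0],[[0.99,0.265,0.5],0],[[0.99,0.265,0.65],0],[[0.99,0.265,0.7],0],[[0.99,0.265,0.7],0],[[0.99,0.265,0.7],0]]}}

```text
time: 25.35
tool_pos: [0.4882, 0.1648, 0.0423]
ee_rot: [3.142, 0.0, 1.784]
wrist_force: [-0.1, -0.9, -2.0]
width: 0.0218
```

```bash
python3 go.py 0.4886 0.1645 0.034 1.787 1; python3 w.py; python3 f.py 0.553 0.179 1.787 .026 p4
```

```text
t 25.35 pos [0.4882 0.1648 0.0423] psi 1.784 w 0.0218 F [-0.12 -0.86 -1.97] UNITS [-0.004  0.004  0.104] turn -0.002 q6 0.0
[-3.11 -2.24 -1.61 -2.98 -3.19 -2.77] mean [-0.29  0.17 -2.65] tau [-1.000e-02 -3.338e+01 -2.893e+01  8.000e-02  2.000e-02 -0.000e+00] pos [0.4888 0.1651 0.0433] 25.65 0.021397166906420916
t [0.5436 0.1866 1.9451] 1063.3
s [0.5573 0.1747 1.7574] 1801.2
```

View pics/p4_s.png

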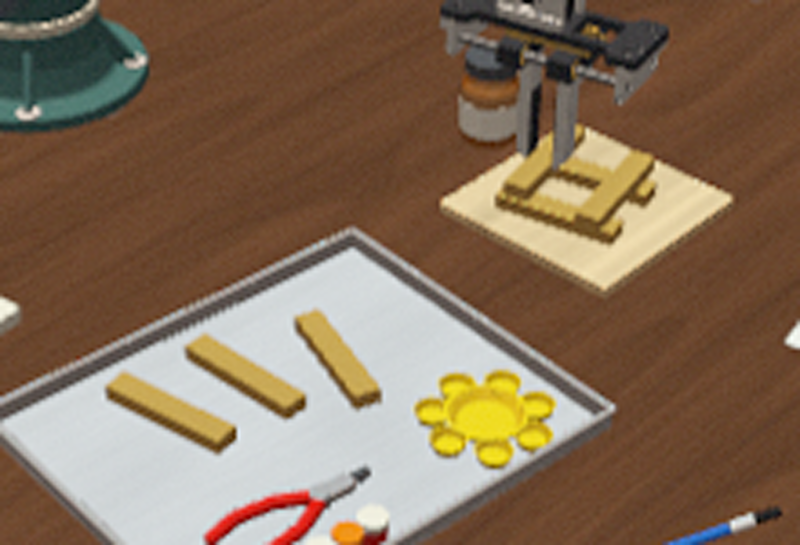

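The picture shows the second brass bar hovering square above the near seat (crop about 545,160), level and parallel to the first. Lower it.

>>> {"fn": "servo_tool", "kwargs": {"rows": [[[0,0,0.04],0],[[0,0,0.08],0],[[0,0,0.11],0],[[0,0,0.11],0],[[0,0,0.11],0]]}}

```text
time: 26.07
tool_pos: [0.488, 0.1652, 0.0341]
ee_rot: [-3.142, 0.0, 1.784]
wrist_force: [-1.7, -0.2, 3.3]
width: 0.0212
```

```bash
python3 w.py
```

```text
[2.93 4.18 5.11 5.41 6.24 5.47] mean [-2.47 -0.41  4.89] tau [ -0.11 -30.34 -27.17   0.11  -1.06   0.  ] pos [0.488  0.1652 0.0341] 26.3667 0.02098458126109165
```

Contact again. Release, rise straight up and move away from the view.

>>> {"fn": "servo_tool", "kwargs": {"rows": [[[0,0,0],0],[[0,0,0],0],[[0,0,0],0],[[0,0,0],0]], "grip": 0.15}}

```text
time: 26.7
tool_pos: [0.4881, 0.1652, 0.0332]
ee_rot: [3.141, -0.0, 1.784]
wrist_force: [-0.2, -0.2, -0.5]
width: 0.0399
```

>>> {"fn": "servo_tool", "kwargs": {"rows": [[[0,0,-0.15],0],[[0,0,-0.4],0],[[0,0,-0.7],0],[[0,0,-1],0],[[0,0,-1],0]]}}

```text
time: 27.12
tool_pos: [0.4917, 0.166, 0.1201]
ee_rot: [3.13, -0.0, 1.784]
wrist_force: [1.4, 0.7, 1.1]
width: 0.0401
```

>>> {"fn": "servo_tool", "kwargs": {"rows": [[[-0.4,0,-0.2],0],[[-0.8,0,-0.4],0],[[-1,0,-0.4],0]]}}

```text
time: 27.37
tool_pos: [0.5072, 0.0848, 0.149]
ee_rot: [3.135, 0.002, 1.783]
wrist_force: [0.9, 0.5, 0.0]
width: 0.0398
```

>>> {"fn": "servo_tool", "kwargs": {"rows": [[[-0.4,0,0],0],[[-0.8,0,0],0],[[-1,0,0],0]]}}

```text
time: 27.62
tool_pos: [0.5222, 0.0058, 0.1453]
ee_rot: [3.142, 0.001, 1.782]
wrist_force: [0.6, 1.0, -0.3]
width: 0.0399
```

>>> {"fn": "servo_tool", "kwargs": {"rows": [[[-0.4,0,0],0],[[-0.8,0,0],0],[[-1,0,0],0],[[-1,0,0],0],[[-1,0,0],0],[[-1,0,0],0]]}}

```text
time: 28.12
tool_pos: [0.5385, -0.0686, 0.1452]
ee_rot: [-3.141, -0.001, 1.784]
wrist_force: [0.0, 0.3, 0.7]
width: 0.0397
```

```bash
python3 w.py; cat > ov.py <<'E'
from h import *
T=dict(np.load("top_l.npz"));S=dict(np.load("scene_l.npz"))
for s,o,k,n in((T,(150,150),9,"ft"),(S,(310,140),8,"fs")):
    c=s["pixels"][o[1]:o[1]+65,o[0]:o[0]+85,::-1]
    im=cv2.resize(c,None,fx=k,fy=k,interpolation=cv2.INTER_CUBIC)
    for a in((.553,.179),(.4886,.165)):
        q=(proj(s,corners(*a,1.787,.026))-o+.5)*k-.5
        cv2.polylines(im,[np.round(q[[1,3,7,5]]).astype(int)],True,(0,0,255),1)
    for a in((.5143,.2044),(.5275,.1398)):
        q=(proj(s,corners(*a,.217,.012))-o+.5)*k-.5
        cv2.polylines(im,[np.round(q[[1,3,7,5]]).astype(int)],True,(255,0,0),1)
    cv2.imwrite(f"pics/{n}.png",im)
E
python3 ov.py; python3 f.py 0.5218 -.1204 -.3434 .003 p5;python3 f.py 0.486 -.184 .03 .003 p5;python3 f.py 0.476 -.2512 .147 .003 p5
```

```text
[-0.57  0.58  0.61 -0.12  0.85  0.82] mean [0.15 0.01 0.36] tau [ -0.2  -33.51 -29.7    0.05   0.04   0.  ] pos [ 0.5387 -0.0683  0.1455] 28.4167 0.040392984318617736
t [ 0.5211 -0.1147 -0.4859] 1165.2
s [ 0.5207 -0.1193 -0.3455] 299.0
t [ 0.484  -0.1836  0.0309] 57.6
s [ 0.4852 -0.1836  0.0241] 542.4
t [ 0.4747 -0.2514  0.1438] 53.4
s [ 0.4754 -0.2514  0.149 ] 530.2
```

View pics/ft.png

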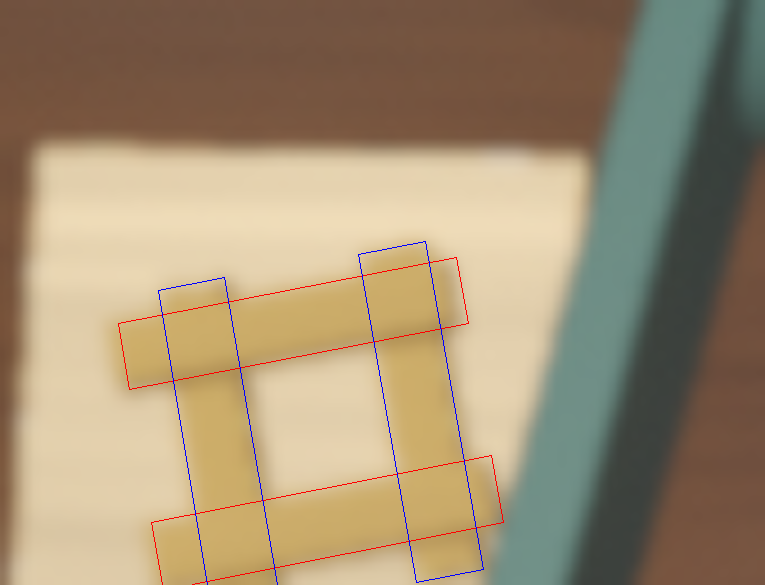

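View pics/fs.png

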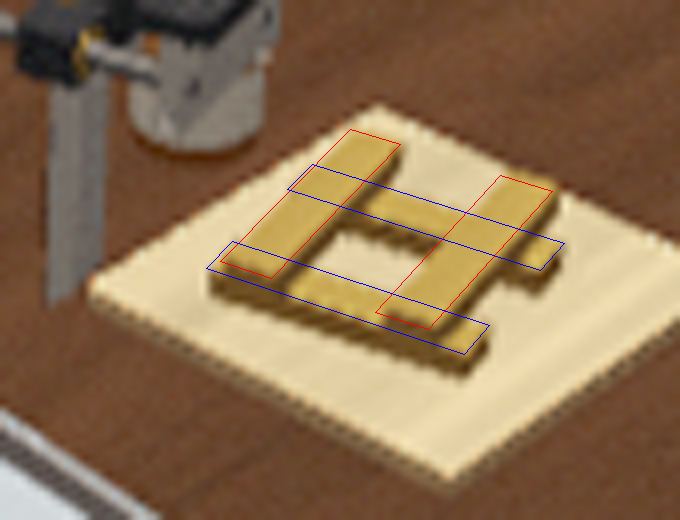

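View pics/p5_t.png

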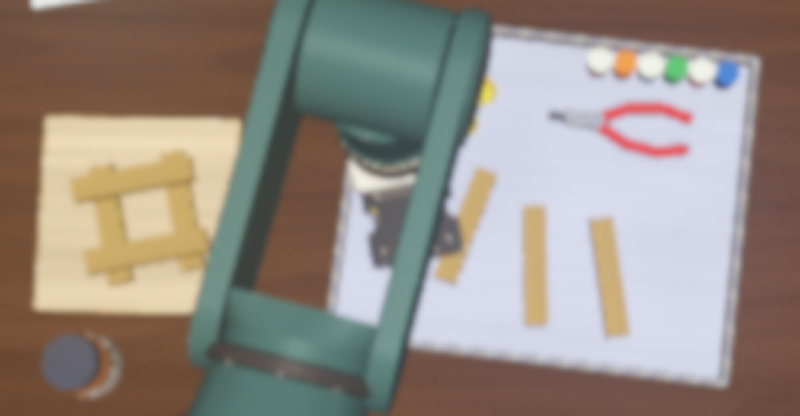

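```bash
python3 -c "
from bench import robot
print(robot.close_job())"
```

```text
the job is handed in; nothing more can be done
None
```

The crib is built and the job is handed in at about 28.4 s of the 72 s allowed. `close_job()` gives no verdict, so I can't say whether it was judged a pass.

- **Weighing:** I lifted all five bars, numbering them from the board side of the tray. Bars 1 and 5 read 2.7 N and 2.8 N, so they are the brass ones. Bars 2, 3 and 4 read 0.7 N, 1.1 N and 0.85 N, so they are aluminium. I set those three back on the tray floor where they had been.
- **Placing:** Both brass bars now lie across the bottom pair at the two seats. I let each go only after the wrist force showed it was resting on the bars below.
- **Last checks:**
  - In the final overlays, both brass bars sit within about 3 mm of their seats and look square.
  - The bottom bars still match their starting outlines.
  - The aluminium bars measure within about 2 mm of where they started.
  - By eye, the pliers and jar have not moved.
  - The gripper was open and clear of everything, about 145 mm above the bench.
- **Checks that failed or disagreed:**
  - My automatic position fit was unreliable on the placed brass bars, because the same-coloured bars beneath them confused it. I relied on the overlays there, plus one hand measurement of the first bar.
  - The final top-camera fit of bar 2 was also off because the arm hid part of it. The scene camera put that bar in its original place.

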